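# Gauge the groove of the copper block

## Task

Take the blue depth gauge from its wooden rest and measure the groove in the copper block: stand the gauge across the groove, push it down on its sprung probe until the steel base sits flat on the block's top with the probe tip on the groove floor, and hold it there for about a second. Then let go and leave it standing there with the reading on show; do not shove the blocks about.

Things in the scene. Friction and masses are not known exactly. Their poses are not given: they have to be found in the camera images.
- gauge: Loose depth gauge, 0.42 kg, at first on the rest. Origin: centre of the underside of its steel base bar, 32 (x) x 84 (y, to lie across the groove) x 12 mm thick; z up. On it a blue housing, 30 (x) x 46 (y), z = 12 to 60 mm, a white dial on each x face: grip it from above across x, TCP at about z = 42 mm. The probe's red tail rises above it to z = 68 mm, higher when pushed in.
- probe_tip (a point): Round tip of the sprung probe, a 6 mm steel rod below the centre of the gauge's base; 26 mm below the base when fully out. At the start it hangs free in the rest's slot.
- probe (a joint): The reading: how far the probe is pushed in (m). 0 = fully out; with the base flat, groove depth = 0.026 less this (0.012 in the copper block). Spring and friction resist with 3.7 N at first, 5 N at 0.012: more than the gauge's weight (4.1 N), so push; once flat it stays flat by its own weight.
- copper_block: The block to be measured: loose, heavy (3.2 kg) copper-coloured block 120 (x) x 96 (y) x 40 mm high. Origin: centre of its underside, z up. A groove of rectangular section, 28 mm wide and 14 mm deep, runs along the block's x axis through its whole length, centred on y = 0; the top faces beside it are at z = 40 mm. It lies on the table with x within about 20 degrees of the world's x axis.
- alu_block: Not to be measured: silver-coloured aluminium (1.1 kg) loose block 120 (x) x 96 (y) x 40 mm high. Origin: centre of its underside, z up. A groove of rectangular section, 28 mm wide and 9 mm deep, runs along the block's x axis through its whole length, centred on y = 0; the top faces beside it are at z = 40 mm. 
- black_block: Not to be measured: black steel (2.6 kg) loose block 120 (x) x 96 (y) x 40 mm high. Origin: centre of its underside, z up. A groove of rectangular section, 28 mm wide and 20 mm deep, runs along the block's x axis through its whole length, centred on y = 0; the top faces beside it are at z = 40 mm. 
- gauge_rest: Fixed wooden rest, 90 mm (x) by 100 mm (y) by 48 mm high, with a slot 34 mm wide and 36 mm deep along x in the middle. Origin at the centre of its underside. The gauge stands on top, base bar across the slot.
There are look-alikes about, which are no part of the job. Leave any purple or yellow look-alike of the gauge alone.

How it is judged (in metres and radians):
On the way:
1. the gauge, held by the fingers, is pressed flat across the copper block's groove with its probe on the groove floor (z of gauge in the frame of copper_block between 0.0375 and 0.042 m and x of gauge in the frame of copper_block between -0.055 and 0.055 m and y of gauge in the frame of copper_block between -0.015 and 0.015 m and angle between gauge's own z axis and vertical below 0.1 rad and angle between the y axis of gauge and the y axis of copper_block, either way round below 0.45 rad and value of joint probe between 0.01 and 0.014 m and contact force between the fingers and gauge above 0.5 N), for 0.4 s.
At the end, for the whole second after the job is handed in: The gauge stands released and still on the copper block: base underside within about 2 mm of the block's top, upright within 6 degrees, base bar across the groove within 25 degrees, probe within 15 mm of the groove's middle line and 55 mm of its mid length, probe pushed in 10 to 14 mm (z of gauge in the frame of copper_block between 0.0375 and 0.042 m and x of gauge in the frame of copper_block between -0.055 and 0.055 m and y of gauge in the frame of copper_block between -0.015 and 0.015 m and angle between gauge's own z axis and vertical below 0.1 rad and angle between the y axis of gauge and the y axis of copper_block, either way round below 0.45 rad and value of joint probe between 0.01 and 0.014 m and linear speed of gauge below 0.02 m/s and contact force between the fingers and gauge below 0.1 N); the robot touches nothing.
It fails at once if the copper block is shoved more than 30 mm (distance of copper_block from where it was at the start of the episode above 0.03 m).
It fails at once if the aluminium block is shoved more than 30 mm (distance of alu_block from where it was at the start of the episode above 0.03 m).
It fails at once if the black block is shoved more than 30 mm (distance of black_block from where it was at the start of the episode above 0.03 m).
It also fails if it takes over 42 s, if anything falls off the work surface, if the arm or the gripper's body presses on something with over 40 N, if the wrist force passes 120 N, or if a joint passes its speed limit or range.

## Robot

A 6-joint arm with a two-finger parallel gripper is mounted at the origin on the work surface. World frame = base frame: x ahead of the robot, y to its left, z up, the work surface at z = 0. Lengths are in mm, angles in rad, forces in N, time in s.
With the tool pointing down it reaches from about 275 to 1000 mm from the base axis. Payload 8.4 kg.
Tool frame: the origin (TCP) lies between the finger pads, 19 mm behind the fingertips; this is the grasp point; z points along the fingers, y is the line along which they close (so a half turn about z gives the same grasp; the last joint's range is limited). The gripper opens to 85 mm and grips with 20 to 120 N. Pads are 22 mm wide; open, the fingers measure 114 mm over their backs; the gripper's body (76 mm by 85 mm) begins 54 mm behind the grasp point. The pads swing forward as they close: fully open they stand 13 mm farther back than shut.
Start: joints at [1.309, 0.353, 1.633, -0, 1.155, -0.002], TCP at [160.553, 604.029, 249.981] pointing down, gripper open.
Joint ranges: [-2.63, 2.63], [-0.92, 2.1], [0.06, 2.66], [-1.3, 4.44], [0, 2.69], [-3.02, 3.02]. Speed limits (rad/s): [2.22, 2.22, 2.79, 3.14, 3.14, 3.14].

## Interface

Orientations are given as [roll, pitch, yaw] about the fixed x, y, z axes, in that order (R = Rz(yaw) Ry(pitch) Rx(roll)).
In Python, from rig import * gives the robot as it stands.
- The arm moves only by the tool step_arm, never from a script. Its argument "motion" is a list of rows, each an object with "claw": the finger opening in mm, from 0 to 85.4; "delta_pos": the shift along the tool's x, y, z in mm, a list of three; "turn": the turn about the tool's z in rad. In form: [{"claw": claw, "delta_pos": [dx, dy, dz], "turn": turn}, ...]. A call has 1 to 8 rows; each row shifts and turns the commanded pose from where the row before left it, along the tool's axes as they then stand; what a row does not reach is not made up. A row lasts 1/12 s, in which the tool goes at most 41.7 mm and 7.16 degrees, less where a joint would pass 70% of its speed; a pose out of reach is approached as far as the arm can. A call is refused whole if a number of a shift passes 41.7 or a number of a turn 0.125, either way. A call with a gripper value outside its range is refused whole. The fingers move at their own pace and stop on an object; "force" is the grip in N (left out, the last holds). Time passes only in rows, so rows that do not move let the fingers close. It gives the time, the measured TCP pose, the force, the opening and the grip force at its end, in the units of the state.
- sense(): the state, without advancing time (a new reading comes with each control period).
- grab_frame(name): name is "scene" or "top"; returns a dict with "img" (420x560x3 uint8, red, green, blue), "vertical_fov" (degrees; the focal length in pixels is half the picture's height over the tangent of half this angle, whatever the lens; pixels are square), "cx", "cy" (the principal point, pixels), "D" ([k1, k2, p1, p2, k3] as OpenCV has them; the pictures are not rectified), "R" (3x3) and "t" (3): a world point X has camera coordinates R X + t. Camera axes: x right, y down, z forward; pixel columns grow to the right and rows downward; lengths in mm; the calibration is good to about 2 mm. A picture is of the moment at which its call begins. There is no depth.
- sign_off(): hands the job in; it is judged then, once.
The state is a dict: "clock": time; "qpos": joint angles; "qvel": joint speeds; "joint_efforts": joint torques, N m; "eef_pos": TCP position; "tcp_rot": TCP orientation; "contact_force": force on the tool from outside, world axes, zero at the start; "wrist_torque": the same for the moment, N m; "opening": opening from 0.0 (shut) to 1.0 (fully open); "grasp_force": force on a finger pad.
Only numpy, scipy, OpenCV 4.12 (cv2) and the standard library are available. Lean on these libraries where they do the work, as an engineer would, in place of code of your own. Each camera call takes 0.05 s, during which the arm holds its last target. There are 200 camera calls.

## Working session

There is one attempt and no reset: what is moved stays moved. The work goes in short steps, Python scripts to look and compute and a tool call to move; the robot and the scene stay as the last step left them, time stands still between calls to the robot, and variables do not carry over. Pictures are saved under pics/ and viewed, at most 10 in all, crops included, and the job is handed in when it is done.

Besides the shell and the picture viewer there is one more tool, called as name(argument=value, ...) on one line, values as JSON. step_arm: Moves the arm, as the interface text tells. Its arguments: {"type":"object","properties":{"motion":{"type":"array","items":{"type":"object","properties":{"claw":{"type":"number"},"delta_pos":{"type":"array","items":{"type":"number"}},"turn":{"type":"number"}}}},"force":{"type":"number"}},"required":["motion"]}

```bash
mkdir -p pics
cat > h.py <<'E'
from rig import *
import numpy as np, cv2, pickle
def K(f):
    fl=f["img"].shape[0]/2/np.tan(np.radians(f["vertical_fov"])/2)
    return np.array([[fl,0,f["cx"]],[0,fl,f["cy"]],[0,0,1]])
def ground(f,px,z):
    u=cv2.undistortPoints(np.array(px,float).reshape(-1,1,2),K(f),np.array(f["D"],float)).reshape(-1,2)
    R=np.array(f["R"]);t=np.array(f["t"]);C=-R.T@t
    d=np.c_[u,np.ones(len(u))]@R
    return C+d*((z-C[2])/d[:,2])[:,None]
def snap(n,save):
    f=grab_frame(n); pickle.dump(f,open(save+".pkl","wb")); cv2.imwrite("pics/"+save+".png",f["img"][:,:,::-1]); return f
E
python3 - <<'E'
from h import *
for n in("top","scene"):
    f=snap(n,n+"0"); print(n,-np.array(f["R"]).T@f["t"],f["D"])
s=sense();print(s)
E
```

```text
top [397.78065534 -36.93142074 956.06796227] [-0.07815055  0.          0.          0.          0.        ]
scene [1060.70900746 -404.24586508  857.37736447] [0.06682553 0.         0.         0.         0.        ]
{'clock': 0.1, 'qpos': array([ 1.30857917e+00,  3.53598976e-01,  1.63401898e+00, -1.36888826e-05,
        1.15521364e+00, -2.40704872e-03]), 'qvel': array([ 0.00062693, -0.00206974, -0.00185747, -0.00037744,  0.00131111,
       -0.00057904]), 'joint_efforts': array([-6.70713616e-04, -6.06353474e+01, -3.42815495e+01, -2.90629362e-05,
        3.86525746e-03, -1.95616212e-05]), 'eef_pos': array([160.46879049, 603.64933655, 249.34164883]), 'tcp_rot': array([-3.14035369e+00,  9.53461942e-06,  2.88178808e+00]), 'contact_force': array([ 0.45178244, -0.38197007,  0.08054961]), 'wrist_torque': array([-0.06341926,  0.00524533, -0.07010261]), 'grasp_force': 0.0, 'opening': 1.0002591796090632}
```

View pics/top0.png

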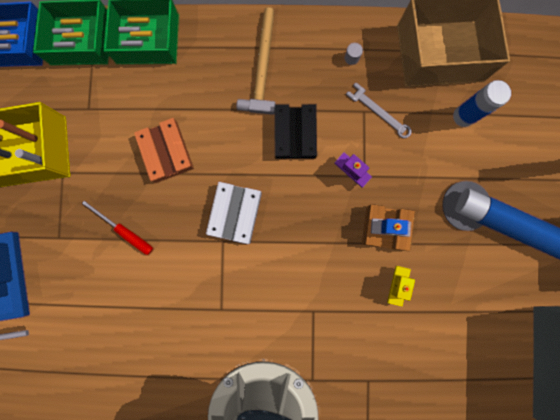

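View pics/scene0.png

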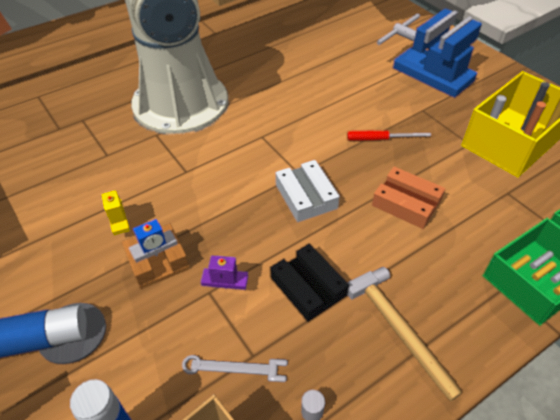

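The top view shows the gauge candidates: blue on the rest at (397,227), purple at (352,168) and yellow at (401,287). The blocks are copper (162,150), black (296,131) and silver (234,213). I choose the blue gauge and the copper block, and will check them in close crops.

Run:
```python
import cv2
i=cv2.imread("pics/top0.png")
a=cv2.resize(i[190:265,350:425],None,fx=5.2,fy=5.2,interpolation=cv2.INTER_CUBIC)
b=cv2.resize(i[112:187,125:200],None,fx=5.2,fy=5.2,interpolation=cv2.INTER_CUBIC)
cv2.imwrite("pics/c1.png",cv2.hconcat([a,b]))
```

```text
(no output)
```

View pics/c1.png

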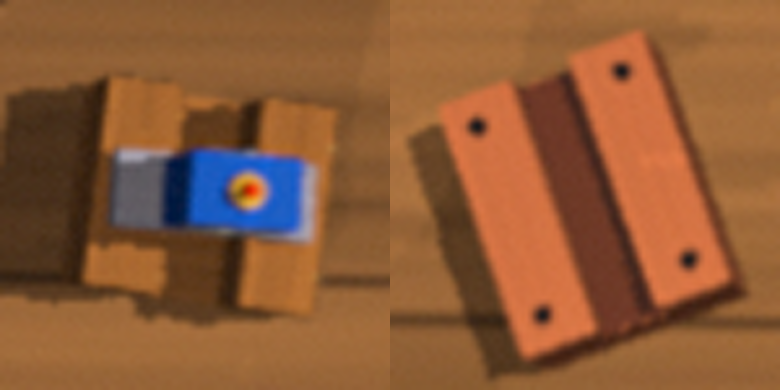

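The left crop shows the blue gauge, with its red tail at (398,226.5), sitting on the wooden rest. The right crop shows the copper block with its groove; the top corners are roughly (134.6,132), (174,118), (191,166) and (151.5,181).

Run:
```python
from h import *
f=pickle.load(open("top0.pkl","rb"))
L=lambda p:np.array(p)/5.2+[350,190]-[.4,.4]
Rr=lambda p:(np.array(p)-[390,0])/5.2+[125,112]-[.4,.4]
def rep(n,p,z,conv):
    g=ground(f,conv(np.array(p,float)),z); e=[np.degrees(np.arctan2(*(g[i]-g[j])[1::-1])) for i,j in((0,3),(1,2))]
    e2=[np.degrees(np.arctan2(*(g[i]-g[j])[1::-1])) for i,j in((0,1),(3,2))]
    print(n,g.mean(0).round(1),"TB",np.round(e,1),"LR",np.round(e2,1),"len",np.linalg.norm(g[0]-g[3]).round(),np.linalg.norm(g[0]-g[1]).round())
rep("rest",[(108,78),(335,108),(312,312),(85,287)],48,L)
rep("house",[(190,150),(306,158),(300,238),(187,230)],108,L)
rep("bar",[(115,150),(320,163),(313,242),(110,225)],60,L)
rep("copper",[(440,105),(645,30),(733,283),(528,360)],40,Rr)
rep("copper holes",[(477,126),(621,71),(688,259),(542,315)],40,Rr)
print("tail",ground(f,L([250,190]),116))
```

```text
rest [ 431.1 -276.    48. ] TB [-6.5 -7.2] LR [83.3 84.3] len 89.0 98.0
house [ 429.9 -274.4  108. ] TB [-2.5 -5. ] LR [86.8 86.6] len 32.0 47.0
bar [ 431.1 -274.7   60. ] TB [-4.  -5.8] LR [87.1 85.9] len 31.0 87.0
copper [602.1 236.4  40. ] TB [21.7 21.1] LR [110.8 111.4] len 121.0 96.0
copper holes [602.7 238.2  40. ] TB [21.5 21.6] LR [111.7 111.8] len 90.0 68.0
tail [[ 431.12693546 -273.83383855  116.        ]]
```

Run:
```python
from h import *
a=pickle.load(open("top0.pkl","rb"));b=pickle.load(open("scene0.pkl","rb"))
for pa,pb in(((475,205),(70,325)),((487,213),(50,328))):
    u=[cv2.undistortPoints(np.array(p,float).reshape(1,1,2),K(f),np.array(f["D"])).reshape(2,1) for f,p in((a,pa),(b,pb))]
    P=[np.c_[f["R"],f["t"]].astype(float) for f in(a,b)]
    X=cv2.triangulatePoints(P[0],P[1],u[0],u[1]);print((X[:3]/X[3]).ravel())
```

```text
[ 487.11362888 -467.18631001   39.87316774]
[ 469.54714747 -497.08469641   35.5707987 ]
```

step_arm(motion=[{"claw":85,"delta_pos":[0,0,0],"turn":0.115},{"claw":85,"delta_pos":[0,0,0],"turn":0.115},{"claw":85,"delta_pos":[0,0,0],"turn":0.115},{"claw":85,"delta_pos":[0,0,0],"turn":0.115},{"claw":85,"delta_pos":[0,0,0],"turn":0.115},{"claw":85,"delta_pos":[0,0,0],"turn":0.115}])

```text
clock: 0.6
eef_pos: [160.5, 603.7, 249.5]
tcp_rot: [-3.141, 0.001, 2.186]
contact_force: [-0.0, 0.0, 0.2]
opening: 0.996
grasp_force: 0.0
```

step_arm(motion=[{"claw":85,"delta_pos":[0,0,0],"turn":0.115},{"claw":85,"delta_pos":[0,0,0],"turn":0.115},{"claw":85,"delta_pos":[0,0,0],"turn":0.115},{"claw":85,"delta_pos":[0,0,0],"turn":0.115},{"claw":85,"delta_pos":[0,0,0],"turn":0.115},{"claw":85,"delta_pos":[0,0,0],"turn":0.115}])

```text
clock: 1.1
eef_pos: [160.5, 603.8, 249.5]
tcp_rot: [-3.141, 0.001, 1.496]
contact_force: [-0.1, -0.2, -0.1]
opening: 0.997
grasp_force: 0.0
```

step_arm(motion=[{"claw":85,"delta_pos":[-31,21.5,0],"turn":0},{"claw":85,"delta_pos":[-31,21.5,0],"turn":0},{"claw":85,"delta_pos":[-31,21.5,0],"turn":0},{"claw":85,"delta_pos":[-31,21.5,0],"turn":0},{"claw":85,"delta_pos":[-31,21.5,0],"turn":0},{"claw":85,"delta_pos":[-31,21.5,0],"turn":0},{"claw":85,"delta_pos":[-31,21.5,0],"turn":0}])

```text
clock: 1.68
eef_pos: [296.1, 375.4, 249.8]
tcp_rot: [-3.141, 0.0, 1.502]
contact_force: [1.3, 0.3, 0.4]
opening: 0.996
grasp_force: 0.0
```

step_arm(motion=[{"claw":85,"delta_pos":[-31,21.5,0],"turn":0},{"claw":85,"delta_pos":[-31,21.5,0],"turn":0},{"claw":85,"delta_pos":[-31,21.5,0],"turn":0},{"claw":85,"delta_pos":[-31,21.5,0],"turn":0},{"claw":85,"delta_pos":[-31,21.5,0],"turn":0},{"claw":85,"delta_pos":[-31,21.5,0],"turn":0},{"claw":85,"delta_pos":[-31,21.5,0],"turn":0}])

```text
clock: 2.27
eef_pos: [431.3, 148.5, 250.0]
tcp_rot: [-3.142, -0.0, 1.502]
contact_force: [0.1, 0.6, -0.2]
opening: 0.992
grasp_force: 0.0
```

step_arm(motion=[{"claw":85,"delta_pos":[-35,2.4,0],"turn":0},{"claw":85,"delta_pos":[-35,2.4,0],"turn":0},{"claw":85,"delta_pos":[-35,2.4,0],"turn":0},{"claw":85,"delta_pos":[-35,2.4,0],"turn":0},{"claw":85,"delta_pos":[-35,2.4,0],"turn":0},{"claw":85,"delta_pos":[-35,2.4,0],"turn":0}])

```text
clock: 2.77
eef_pos: [430.2, -61.8, 249.9]
tcp_rot: [-3.141, -0.0, 1.502]
contact_force: [1.6, 1.1, -0.1]
opening: 0.993
grasp_force: 0.0
```

step_arm(motion=[{"claw":85,"delta_pos":[-35,2.4,0],"turn":0},{"claw":85,"delta_pos":[-35,2.4,0],"turn":0},{"claw":85,"delta_pos":[-35,2.4,0],"turn":0},{"claw":85,"delta_pos":[-35,2.4,0],"turn":0},{"claw":85,"delta_pos":[-35,2.4,0],"turn":0},{"claw":85,"delta_pos":[-35,2.4,0],"turn":0},{"claw":85,"delta_pos":[0,0,35],"turn":0},{"claw":85,"delta_pos":[0,0,35],"turn":0}])

```text
clock: 3.43
eef_pos: [431.8, -273.6, 180.6]
tcp_rot: [3.137, 0.003, 1.499]
contact_force: [-0.7, 0.2, -0.5]
opening: 0.995
grasp_force: 0.0
```

Run:
```python
from h import *
f=snap("scene","s1"); i=f["img"][150:330,60:300,::-1]
cv2.imwrite("pics/s1c.png",cv2.resize(i,None,fx=3.2,fy=3.2,interpolation=cv2.INTER_CUBIC)); s=sense();print(s["eef_pos"],s["tcp_rot"])
```

```text
[ 427.60914054 -270.03161441  173.13347559] [-3.13550876 -0.00328595  1.49963506]
```

View pics/s1c.png

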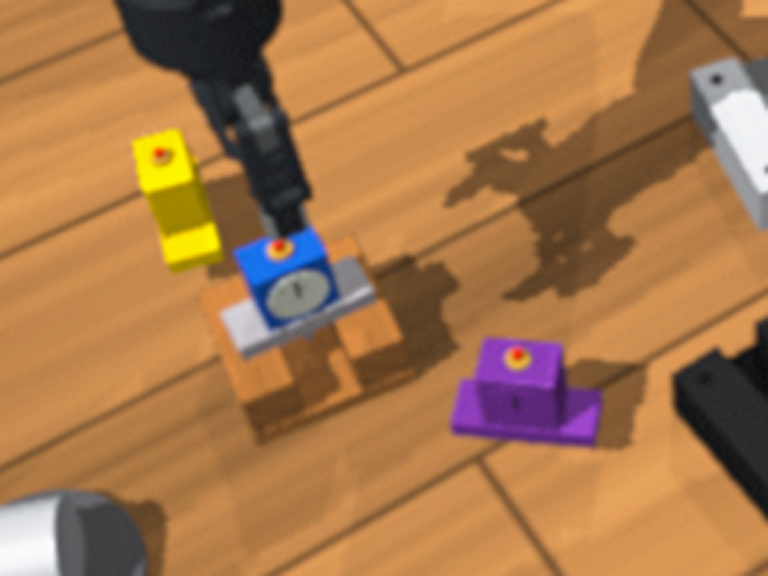

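The crop shows the open gripper above and behind the blue gauge, whose dial faces the camera at crop (297,293). The purple and yellow look-alikes stand clear.

step_arm(motion=[{"claw":85,"delta_pos":[0,0,0],"turn":0},{"claw":85,"delta_pos":[0,0,0],"turn":0},{"claw":85,"delta_pos":[0,0,0],"turn":0}])

```text
clock: 3.73
eef_pos: [431.7, -270.9, 181.8]
tcp_rot: [3.14, 0.001, 1.502]
contact_force: [0.1, 0.3, -0.5]
opening: 0.999
grasp_force: 0.0
```

step_arm(motion=[{"claw":85,"delta_pos":[-3.4,-0.8,20],"turn":0},{"claw":85,"delta_pos":[0,0,20],"turn":0},{"claw":85,"delta_pos":[0,0,20],"turn":0},{"claw":85,"delta_pos":[0,0,20],"turn":0},{"claw":85,"delta_pos":[0,0,11],"turn":0},{"claw":85,"delta_pos":[0,0,0],"turn":0},{"claw":85,"delta_pos":[0,0,0],"turn":0}])

```text
clock: 4.32
eef_pos: [430.3, -274.2, 90.0]
tcp_rot: [3.141, 0.0, 1.502]
contact_force: [0.0, 0.8, 0.3]
opening: 0.994
grasp_force: 0.0
```

step_arm(motion=[{"claw":45,"delta_pos":[0,0,0],"turn":0},{"claw":20,"delta_pos":[0,0,0],"turn":0},{"claw":20,"delta_pos":[0,0,0],"turn":0},{"claw":20,"delta_pos":[0,0,0],"turn":0},{"claw":20,"delta_pos":[0,0,0],"turn":0},{"claw":20,"delta_pos":[0,0,0],"turn":0},{"claw":20,"delta_pos":[0,0,0],"turn":0},{"claw":20,"delta_pos":[0,0,0],"turn":0}], force=50)

```text
clock: 4.98
eef_pos: [429.9, -274.2, 89.7]
tcp_rot: [3.141, 0.0, 1.502]
contact_force: [-2.3, 1.1, 6.5]
opening: 0.351
grasp_force: 49.4
```

step_arm(motion=[{"claw":20,"delta_pos":[0,0,-10],"turn":0},{"claw":20,"delta_pos":[0,0,-20],"turn":0},{"claw":20,"delta_pos":[0,0,-25],"turn":0},{"claw":20,"delta_pos":[0,0,-25],"turn":0},{"claw":20,"delta_pos":[0,0,-20],"turn":0},{"claw":20,"delta_pos":[0,0,-10],"turn":0},{"claw":20,"delta_pos":[0,0,0],"turn":0}])

```text
clock: 5.57
eef_pos: [430.6, -274.6, 201.3]
tcp_rot: [3.138, 0.002, 1.502]
contact_force: [0.8, 0.6, -3.8]
opening: 0.348
grasp_force: 50.6
```

step_arm(motion=[{"claw":20,"delta_pos":[0,0,0],"turn":-0.055},{"claw":20,"delta_pos":[0,0,0],"turn":-0.055},{"claw":20,"delta_pos":[0,0,0],"turn":-0.055},{"claw":20,"delta_pos":[0,0,0],"turn":-0.055},{"claw":20,"delta_pos":[0,0,0],"turn":-0.055},{"claw":20,"delta_pos":[0,0,0],"turn":-0.055},{"claw":20,"delta_pos":[0,0,0],"turn":-0.055},{"claw":20,"delta_pos":[0,0,0],"turn":-0.055}])

```text
clock: 6.23
eef_pos: [428.7, -273.4, 197.3]
tcp_rot: [-3.14, -0.002, 1.945]
contact_force: [0.4, 1.1, -4.7]
opening: 0.346
grasp_force: 50.5
```

Run:
```python
from h import *
f=snap("scene","s2"); i=f["img"][60:340,60:360,::-1]
cv2.imwrite("pics/s2c.png",cv2.resize(i,None,fx=2,fy=2,interpolation=cv2.INTER_CUBIC)); s=sense();print(s["eef_pos"],s["tcp_rot"],s["grasp_force"])
```

```text
[ 428.76075209 -273.44423313  197.36754683] [-3.13999644e+00 -2.19520194e-03  1.94835186e+00] 50.45477092266083
```

View pics/s2c.png

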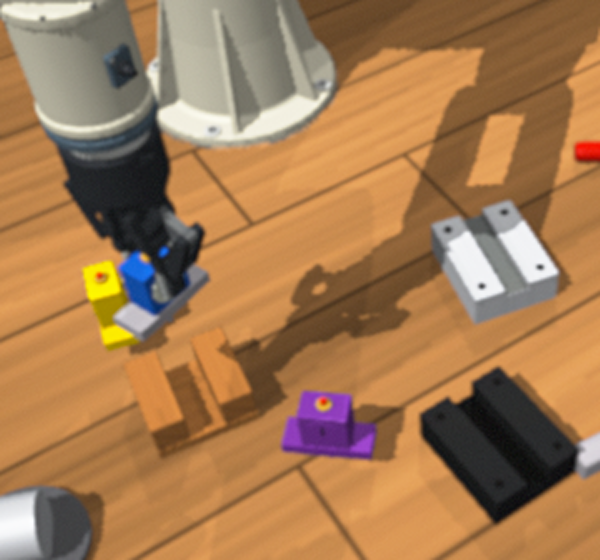

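The crop shows the gauge level in the gripper, lifted clear of the empty rest. Next is the carry to the copper block.

step_arm(motion=[{"claw":20,"delta_pos":[15,12,0],"turn":0},{"claw":20,"delta_pos":[25,21,0],"turn":0},{"claw":20,"delta_pos":[28,23.5,0],"turn":0},{"claw":20,"delta_pos":[28,23.5,0],"turn":0},{"claw":20,"delta_pos":[28,23.5,0],"turn":0},{"claw":20,"delta_pos":[28,23.5,0],"turn":0},{"claw":20,"delta_pos":[28,23.5,0],"turn":0},{"claw":20,"delta_pos":[28,23.5,0],"turn":0}])

```text
clock: 6.95
eef_pos: [515.8, -15.3, 197.8]
tcp_rot: [-3.14, -0.001, 1.94]
contact_force: [0.1, -0.5, -3.7]
opening: 0.344
grasp_force: 50.6
```

step_arm(motion=[{"claw":20,"delta_pos":[28,23.5,0],"turn":0},{"claw":20,"delta_pos":[28,23.5,0],"turn":0},{"claw":20,"delta_pos":[28,23.5,0],"turn":0},{"claw":20,"delta_pos":[28,23.5,0],"turn":0},{"claw":20,"delta_pos":[28,23.5,0],"turn":0},{"claw":20,"delta_pos":[28,23.5,0],"turn":0},{"claw":20,"delta_pos":[22,18.5,0],"turn":0},{"claw":20,"delta_pos":[14,12,0],"turn":0}])

```text
clock: 7.62
eef_pos: [602.2, 238.1, 197.2]
tcp_rot: [-3.14, -0.001, 1.942]
contact_force: [0.2, -0.0, -4.4]
opening: 0.348
grasp_force: 50.8
```

step_arm(motion=[{"claw":20,"delta_pos":[1,1,0],"turn":0},{"claw":20,"delta_pos":[0,0,0],"turn":0},{"claw":20,"delta_pos":[0,0,0],"turn":0},{"claw":20,"delta_pos":[0,0,0],"turn":0}])

```text
clock: 7.95
eef_pos: [602.2, 235.3, 198.2]
tcp_rot: [-3.14, 0.0, 1.941]
contact_force: [-0.4, 0.3, -3.9]
opening: 0.339
grasp_force: 50.7
```

step_arm(motion=[{"claw":20,"delta_pos":[1.8,0.9,15],"turn":0},{"claw":20,"delta_pos":[0,0,25],"turn":0},{"claw":20,"delta_pos":[0,0,25],"turn":0},{"claw":20,"delta_pos":[0,0,13],"turn":0},{"claw":20,"delta_pos":[0,0,0],"turn":0},{"claw":20,"delta_pos":[0,0,0],"turn":0}])

```text
clock: 8.45
eef_pos: [602.8, 237.8, 120.8]
tcp_rot: [-3.14, 0.0, 1.941]
contact_force: [0.1, 0.7, -4.5]
opening: 0.343
grasp_force: 50.6
```

Run:
```python
from h import *
f=snap("scene","s3"); i=f["img"][100:250,330:480,::-1]
g=snap("top","t3"); j=g["img"][80:230,100:250,::-1]
cv2.imwrite("pics/s3c.png",cv2.hconcat([cv2.resize(k,None,fx=2.66,fy=2.66,interpolation=cv2.INTER_CUBIC) for k in(i,j)])); s=sense();print(s["eef_pos"],s["tcp_rot"],s["grasp_force"])
```

```text
[604.03767207 238.54238076 122.53461669] [3.13944213e+00 2.04117949e-05 1.94129502e+00] 50.63160538673401
```

View pics/s3c.png

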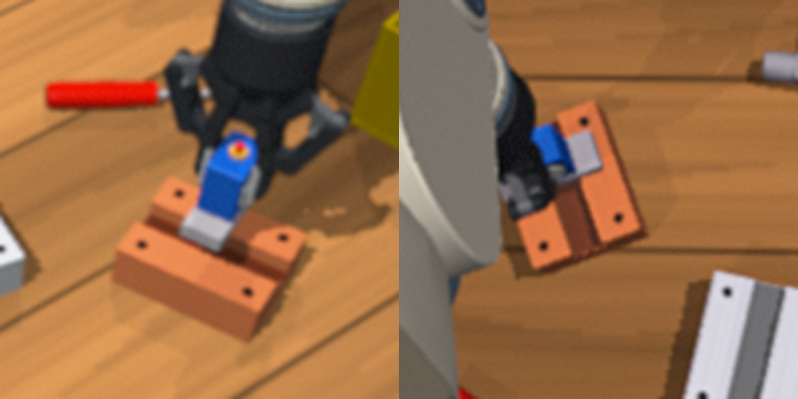

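The crops show the gauge square over the copper groove, aligned with the block. Descending.

step_arm(motion=[{"claw":20,"delta_pos":[0,0,10],"turn":0},{"claw":20,"delta_pos":[0,0,10],"turn":0},{"claw":20,"delta_pos":[0,0,5],"turn":0},{"claw":20,"delta_pos":[0,0,3],"turn":0},{"claw":20,"delta_pos":[0,0,3],"turn":0},{"claw":20,"delta_pos":[0,0,2],"turn":0},{"claw":20,"delta_pos":[0,0,0],"turn":0},{"claw":20,"delta_pos":[0,0,0],"turn":0}])

```text
clock: 9.22
eef_pos: [603.1, 238.5, 88.0]
tcp_rot: [3.141, -0.0, 1.942]
contact_force: [-0.6, 0.7, -3.7]
opening: 0.343
grasp_force: 51.1
```

step_arm(motion=[{"claw":20,"delta_pos":[0,0,1],"turn":0},{"claw":20,"delta_pos":[0,0,1],"turn":0},{"claw":20,"delta_pos":[0,0,1],"turn":0},{"claw":20,"delta_pos":[0,0,0],"turn":0},{"claw":20,"delta_pos":[0,0,0],"turn":0}])

```text
clock: 9.63
eef_pos: [603.3, 238.6, 85.1]
tcp_rot: [3.141, -0.0, 1.942]
contact_force: [-1.0, -0.2, -0.7]
opening: 0.347
grasp_force: 51.5
```

Run:
```python
from h import *
f=snap("scene","s4"); i=f["img"][130:240,350:460,::-1]
cv2.imwrite("pics/s4c.png",cv2.resize(i,None,fx=5,fy=5,interpolation=cv2.INTER_CUBIC)); s=sense();print(s["eef_pos"],s["contact_force"],s["grasp_force"])
P=lambda X:cv2.projectPoints(np.array(X,float),cv2.Rodrigues(np.array(f["R"]))[0],np.array(f["t"],float),K(f),np.array(f["D"]))[0].reshape(-1,2)
th=1.942-np.pi/2;c,s_=np.cos(th),np.sin(th)
loc=np.array([(16,-42,0),(-16,-42,0),(16,-42,12),(-16,-42,12),(0,0,68),(0,0,80)],float)
for z0 in(s["eef_pos"][2]-42,40):
    W=loc@np.array([[c,s_,0],[-s_,c,0],[0,0,1]])+[s["eef_pos"][0],s["eef_pos"][1],z0]
    print(((P(W)-[350,130])*5+2).round(0).tolist())
```

```text
[603.25916312 238.60852737  85.13096891] [-0.23442375  0.13958594 -0.45738558] 51.48578882217407
[[293.0, 379.0], [222.0, 347.0], [298.0, 360.0], [227.0, 328.0], [332.0, 187.0], [338.0, 165.0]]
[[292.0, 384.0], [221.0, 352.0], [297.0, 365.0], [225.0, 333.0], [330.0, 192.0], [336.0, 171.0]]
```

View pics/s4c.png

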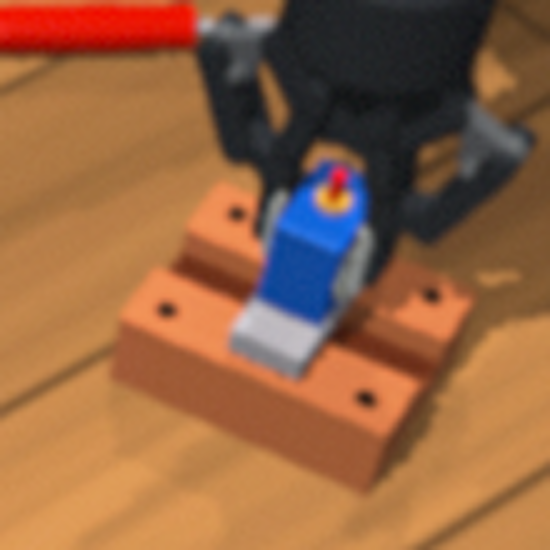

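The crop shows the red tail risen above the housing at (337,180), so the probe is already being pushed in. The base bar is about to seat.

step_arm(motion=[{"claw":20,"delta_pos":[0,0,1],"turn":0},{"claw":20,"delta_pos":[0,0,1],"turn":0},{"claw":20,"delta_pos":[0,0,1],"turn":0},{"claw":20,"delta_pos":[0,0,0],"turn":0},{"claw":20,"delta_pos":[0,0,0],"turn":0}])

```text
clock: 10.1
eef_pos: [603.2, 238.6, 81.9]
tcp_rot: [3.141, 0.0, 1.942]
contact_force: [0.1, -0.2, -0.0]
opening: 0.344
grasp_force: 51.5
```

step_arm(motion=[{"claw":20,"delta_pos":[0,0,0.7],"turn":0},{"claw":20,"delta_pos":[0,0,0],"turn":0},{"claw":20,"delta_pos":[0,0,0],"turn":0}])

```text
clock: 10.35
eef_pos: [603.2, 238.6, 81.7]
tcp_rot: [3.141, 0.0, 1.942]
contact_force: [-1.8, -0.5, 4.1]
opening: 0.345
grasp_force: 51.9
```

step_arm(motion=[{"claw":20,"delta_pos":[0,0,0.7],"turn":0},{"claw":20,"delta_pos":[0,0,0],"turn":0},{"claw":20,"delta_pos":[0,0,0],"turn":0}])

```text
clock: 10.6
eef_pos: [603.2, 238.6, 81.7]
tcp_rot: [3.141, -0.0, 1.942]
contact_force: [-5.3, -1.1, 12.8]
opening: 0.346
grasp_force: 52.8
```

It has seated: the height has stopped falling while the force rises. Holding.

step_arm(motion=[{"claw":20,"delta_pos":[0,0,0.3],"turn":0},{"claw":20,"delta_pos":[0,0,0],"turn":0},{"claw":20,"delta_pos":[0,0,0],"turn":0},{"claw":20,"delta_pos":[0,0,0],"turn":0},{"claw":20,"delta_pos":[0,0,0],"turn":0},{"claw":20,"delta_pos":[0,0,0],"turn":0},{"claw":20,"delta_pos":[0,0,0],"turn":0},{"claw":20,"delta_pos":[0,0,0],"turn":0}])

```text
clock: 11.27
eef_pos: [603.2, 238.6, 81.7]
tcp_rot: [3.141, -0.0, 1.942]
contact_force: [-5.2, -2.0, 14.2]
opening: 0.344
grasp_force: 53.2
```

step_arm(motion=[{"claw":20,"delta_pos":[0,0,0],"turn":0},{"claw":20,"delta_pos":[0,0,0],"turn":0},{"claw":20,"delta_pos":[0,0,0],"turn":0},{"claw":20,"delta_pos":[0,0,0],"turn":0},{"claw":20,"delta_pos":[0,0,0],"turn":0},{"claw":20,"delta_pos":[0,0,0],"turn":0}])

```text
clock: 11.77
eef_pos: [603.2, 238.6, 81.7]
tcp_rot: [3.141, -0.0, 1.942]
contact_force: [-4.9, -1.8, 14.2]
opening: 0.346
grasp_force: 53.2
```

step_arm(motion=[{"claw":34,"delta_pos":[0,0,0],"turn":0},{"claw":40,"delta_pos":[0,0,0],"turn":0},{"claw":50,"delta_pos":[0,0,0],"turn":0},{"claw":65,"delta_pos":[0,0,0],"turn":0},{"claw":80,"delta_pos":[0,0,0],"turn":0},{"claw":80,"delta_pos":[0,0,0],"turn":0},{"claw":80,"delta_pos":[0,0,0],"turn":0},{"claw":80,"delta_pos":[0,0,0],"turn":0}])

```text
clock: 12.43
eef_pos: [603.0, 238.5, 80.2]
tcp_rot: [-3.141, 0.0, 1.942]
contact_force: [0.0, 0.5, -0.2]
opening: 0.934
grasp_force: 0.0
```

Released. Next: lift straight up and swing aside to look.

step_arm(motion=[{"claw":80,"delta_pos":[0,0,-10],"turn":0},{"claw":80,"delta_pos":[0,0,-20],"turn":0},{"claw":80,"delta_pos":[0,0,-30],"turn":0},{"claw":80,"delta_pos":[0,0,-30],"turn":0},{"claw":80,"delta_pos":[0,0,-30],"turn":0},{"claw":80,"delta_pos":[0,-25,-20],"turn":0},{"claw":80,"delta_pos":[0,-30,0],"turn":0},{"claw":80,"delta_pos":[0,-30,0],"turn":0}])

```text
clock: 13.1
eef_pos: [524.0, 207.7, 222.6]
tcp_rot: [3.138, -0.0, 1.942]
contact_force: [-0.5, 0.3, -0.3]
opening: 0.939
grasp_force: 0.0
```

step_arm(motion=[{"claw":80,"delta_pos":[0,-30,0],"turn":0},{"claw":80,"delta_pos":[0,-30,0],"turn":0},{"claw":80,"delta_pos":[0,0,0],"turn":0},{"claw":80,"delta_pos":[0,0,0],"turn":0},{"claw":80,"delta_pos":[0,0,0],"turn":0}])

```text
clock: 13.52
eef_pos: [468.8, 186.3, 221.3]
tcp_rot: [3.139, -0.0, 1.942]
contact_force: [-0.1, 0.9, 0.1]
opening: 0.937
grasp_force: 0.0
```

Run:
```python
from h import *
f=snap("scene","s5"); i=f["img"][130:240,350:460,::-1]
g=snap("top","t5"); j=g["img"][95:205,105:215,::-1]
cv2.imwrite("pics/s5c.png",cv2.hconcat([cv2.resize(k,None,fx=3.6,fy=3.6,interpolation=cv2.INTER_CUBIC) for k in(i,j)])); s=sense();print(s["clock"],s["eef_pos"],s["contact_force"])
```

```text
13.6167 [469.10084877 186.40505248 220.78311304] [ 0.56532349 -0.05799876 -0.10645708]
```

View pics/s5c.png

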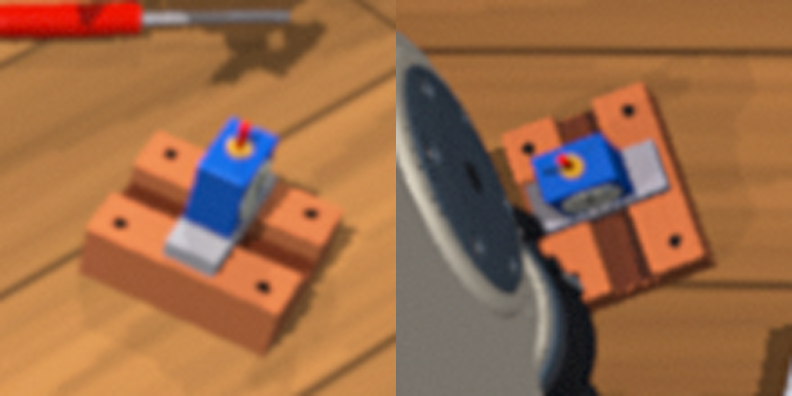

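The gauge stands flat and released across the copper groove. Its tail is raised at (243,135) in the left crop, and the arm is clear.

```bash
python3 -c "
from rig import *
print(sign_off())"
```

```text
the job is handed in; nothing more can be done
None
```

The blue gauge was pressed flat across the copper block's groove for over a second, then released and left standing there with its probe tail raised, and the job is handed in; the sign-off returned no verdict.

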